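# Balance a hook rail on a knife edge and set its hanger there

### The arm

A 6-joint arm with a two-finger parallel gripper is mounted at the origin on a cart in front of the work surface, level with it; the furniture and walls round the work are solid. World frame = base frame: x ahead of the robot, y to its left, z up, the work surface at z = 0. Lengths are in m, angles in rad, forces in N, time in s.
With the tool pointing down it reaches from about 0.25 to 0.85 m from the base axis. Payload 12.5 kg.
Tool frame: the origin (TCP) lies on the front face of the gripper's body, between the roots of the fingers; the fingertips stand 84 mm ahead of it and the grasp point (between the pads) lies 65 mm ahead of it (manip.tip_extent is the distance from the TCP to the fingertips, in m); z points along the fingers, y is the line along which they close (so a half turn about z gives the same grasp; the last joint's range is limited). The gripper opens to 93 mm and grips with 3 to 60 N. Pads are 15 mm wide; open, the fingers measure 128 mm over their backs; the gripper's body (75 mm by 188 mm) begins 65 mm behind the grasp point.
Start: joints at [-1.408, 0.351, 1.652, -0, 1.139, -0.085], TCP at [0.135, -0.533, 0.303] pointing down, gripper open.
Joint ranges: [-2.75, 2.75], [-0.79, 2.1], [0.01, 2.65], [-1.57, 4.71], [0.07, 3.14], [-2.87, 2.87]. Speed limits (rad/s): [2.22, 2.22, 2.79, 3.14, 3.14, 3.14].

### API

Orientations are given as a 3x3 rotation matrix whose columns are the frame's x, y, z axes.
In Python, from cell import manip, get_image, workorder gives the robot as it stands. Calls block until the motion is done:
- manip.movep(position, orientation): joint-space move of the TCP to a pose.
- manip.movel(position, rotation=None, speed=0.15, until_force=None): straight line of the TCP; rotation=None keeps the orientation; speed is the mean speed in m/s. With until_force (N) it stops when the force on the tool has changed by that much, and returns True; else False.
- manip.set_joints(angles): joint-space move.
- manip.gripper_to(opening, grip_force=None): opening from 0.0 (shut) to 1.0 (fully open); grip_force is the grip in N (None keeps the last); returns when the fingers have stopped.
- manip.sleep(seconds).
- manip.ik(position, orientation): joint angles nearest the present ones, or None.
- manip.sense(): the state.
- get_image(name): name is "scene" or "side" or "wrist"; returns a dict with "pixels" (400x640x3 uint8, red, green, blue), "intrinsics" (3x3 intrinsics, pixels), "view" (4x4, takes a point from world to camera coordinates). Camera axes: x right, y down, z forward; pixel columns grow to the right and rows downward; lengths in m; the calibration is good to about 2 mm. The wrist camera is an equidistant fisheye: a pixel r from the principal point sees the ray r / f radians off the axis. A picture is of the moment at which its call begins. There is no depth.
A pose or a line that the arm cannot do raises manip.MotionError and nothing moves.
- workorder.sign_off(): hands the job in; it is judged then, once.
The state is a dict: "clock": time; "qpos": joint angles; "dq": joint speeds; "effort": joint torques, N m; "eef_pos": TCP position; "ee_rot": TCP orientation; "contact_force": force on the tool from outside, world axes, zero at the start; "moment": the same for the moment, N m; "finger_gap": opening from 0.0 (shut) to 1.0 (fully open); "grasp_force": force on a finger pad.
Only numpy, scipy, OpenCV 4.12 (cv2) and the standard library are available. Lean on these libraries where they do the work, as an engineer would, in place of code of your own. Each camera call takes 0.05 s, during which the arm holds its last target. There are 200 camera calls.

### The job

Find where the wooden hook rail balances: slide it gently along the knife edge of the stand, without lifting it off or pressing hard, until it stays level on its own with nothing touching it. Then set the steel hanger saddle astride the rail right above the edge and let go, so that the rail still hangs level there; leave the tin, the tape and the tealight alone.

Things in the scene. Friction and masses are not known exactly. Their poses are not given: they have to be found in the camera images.
- hook_rail: Wooden bar 30 mm wide (x), 300 mm long (y), 14 mm thick (z), four like-looking steel J-hooks fixed below at y = +-95 and +-130 mm, reaching 95 mm under it. Origin: middle of its underside. 0.24 to 0.44 kg. It starts across the stand's edge, tilted about 0.16 rad, +y end down, end hooks on the worktop. Friction on the edge holds it where it is left.
- rail_top (a point): Middle of the rail's upper face, 14 mm above its origin, axes as the rail's. Some hooks are heavier: the balance point is hidden, up to 33 mm either side of mid-length. The centre of mass lies 30 to 41 mm below the underside, so close to balance the rail tilts about 1 rad per 36 mm of error; beyond about 8 mm it lies down on its hooks. It swings 1 to 2 s when freed.
- stand: Fixed steel balancing stand: round foot of 96 mm diameter and 12 mm height, 18 mm column, tapered blade up to the knife edge 125 mm above the worktop. Origin: under its centre; y is the way the rail slides. More than 20 N between rail and stand spoils the edge.
- stand_edge (a point): Middle of the stand's knife edge: level, rounded, 38 mm long. x runs along the edge (across the rail), y the way the rail slides (same sense as the rail's y). A guide pin at each end (x = +-20.5 mm, 6 mm thick) rises 5 mm above it and keeps the rail from slipping off sideways.
- saddle: Steel hanger saddle, 40 g, standing on the worktop at the right: plate 42 x 24 mm (x, y), two 6 mm legs that straddle the rail with 2 mm spare each side, and on the plate (6 to 11 mm up) an upright eye of 8 mm bar, thin in x, 30 mm wide in y, top 49 mm up. Origin: mid-saddle at the leg feet; seated, it is 6 mm below the rail's upper face, x across the rail.
- tin: Flat round food tin, 86 mm diameter, 40 mm high, bystander. Origin under its centre.
- tape: Roll of tape lying flat, 96 mm diameter, 25 mm high, bystander. Origin under its centre.
- tealight: Tealight candle in a cup, 38 mm diameter, 15 mm high, bystander. Origin under its centre.
There are look-alikes about, which are no part of the job. Of the things like the saddle, leave any that is blue; of the rest the smaller one is meant. Leave any yellow look-alike of the stand alone.

How it is judged:
On the way:
1. the rail balances level on the edge by itself, untouched, with no saddle on it yet (angle between hook_rail's own z axis and vertical below 0.07 rad and angular speed of hook_rail below 0.3 rad/s and contact force between hook_rail and stand above 1 N and contact force between each of the arm, the fingers and hook_rail below 0.02 N and horizontal distance between saddle and stand_edge above 0.08 m), for 0.5 s.
At the end, for the whole second after the job is handed in: The rail rests on the stand's edge within 0.09 rad of level, nearly still, and the saddle sits fully down astride the rail, upright, within 7 mm of the edge's middle along the rail and 8 mm across it (angle between hook_rail's own z axis and vertical below 0.09 rad and angular speed of hook_rail below 0.3 rad/s and contact force between hook_rail and stand above 1 N and contact force between saddle and hook_rail above 0.1 N and y of saddle in the frame of stand_edge between -0.007 and 0.007 m and x of saddle in the frame of stand_edge between -0.008 and 0.008 m and z of saddle in the frame of stand_edge between 0.005 and 0.011 m and angle between saddle's own z axis and vertical below 0.14 rad); the robot touches nothing.
It fails at once if the rail is pressed on the stand with more than 20 N (contact force between hook_rail and stand above 20 N).
It fails at once if the rail is lifted off the edge (its middle more than 20 mm above the edge) (z of hook_rail in the frame of stand_edge above 0.02 m).
It fails at once if the tin, the tape or the tealight is shifted more than 20 mm (distance of any of tin, tape, tealight from where it was at the start of the episode above 0.02 m).
It also fails if it takes over 72 s, if anything falls off the work surface, if the arm or the gripper's body presses on something with over 40 N, if the wrist force passes 120 N, or if a joint passes its speed limit or range.

## Working session

There is one attempt and no reset: what is moved stays moved. The work goes in short steps, each a Python script; the robot and the scene stay as the last script left them, time stands still between calls to the robot, and variables do not carry over. Pictures are saved under pics/ and viewed, at most 12 in all, crops included, and the job is handed in when it is done.

```bash
ls; mkdir -p pics
cat > h.py <<'E'
from cell import manip, get_image, workorder
import numpy as np, cv2
def snap(n,f=None):
    im=get_image(n)
    if f: cv2.imwrite('pics/'+f,im['pixels'][:,:,::-1])
    return im
def ray(im,uv):
    K=im['intrinsics'];V=im['view'];R=V[:3,:3];t=V[:3,3]
    d=R.T@np.linalg.solve(K,[uv[0],uv[1],1.]);return -R.T@t,d
def onz(im,uv,z):
    c,d=ray(im,uv);return c+d*(z-c[2])/d[2]
def tri(a,ua,b,ub):
    c1,d1=ray(a,ua);c2,d2=ray(b,ub);s=np.linalg.lstsq(np.c_[d1,-d2],c2-c1,rcond=None)[0]
    p,q=c1+s[0]*d1,c2+s[1]*d2;return (p+q)/2,np.linalg.norm(p-q)
def proj(im,p):
    q=im['intrinsics']@(im['view'][:3,:3]@np.array(p)+im['view'][:3,3]);return q[:2]/q[2]
E
python3 - <<'E'
from h import *
np.set_printoptions(precision=4,suppress=True)
for n in('scene','side'):
    im=snap(n,n+'0.png');V=im['view'];print(n,im['intrinsics'][0],-V[:3,:3].T@V[:3,3],V[2,:3]); np.savez(n+'0.npz',**im)
print(manip.sense())
E
```

```text
pics
scene [465.0552   0.     308.3936] [-0.3338  0.431   1.2142] [ 0.578  -0.3073 -0.756 ]
side [473.279    0.     316.3239] [-0.1648 -1.1021  0.5599] [ 0.4791  0.8087 -0.3413]
{'clock': 0.1, 'qpos': array([-1.4076,  0.3512,  1.6523,  0.    ,  1.1391, -0.0846]), 'dq': array([-0.0001, -0.0023, -0.0019,  0.0016, -0.0007,  0.0006]), 'effort': array([  0.0007, -49.8027, -28.5704,   0.0701,   0.0239,  -0.0001]), 'eef_pos': array([ 0.1349, -0.533 ,  0.3023]), 'ee_rot': array([[ 0.9695,  0.2453, -0.0002],
       [ 0.2453, -0.9695,  0.001 ],
       [ 0.0001, -0.001 , -1.    ]]), 'contact_force': array([-0.0416,  0.0378,  0.4499]), 'moment': array([-0.0387, -0.0258, -0.0483]), 'grasp_force': 0.0, 'finger_gap': 1.005188578943254}
```

View pics/scene0.png

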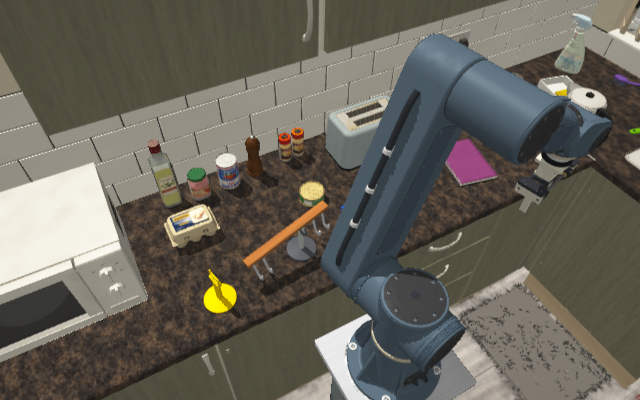

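View pics/side0.png

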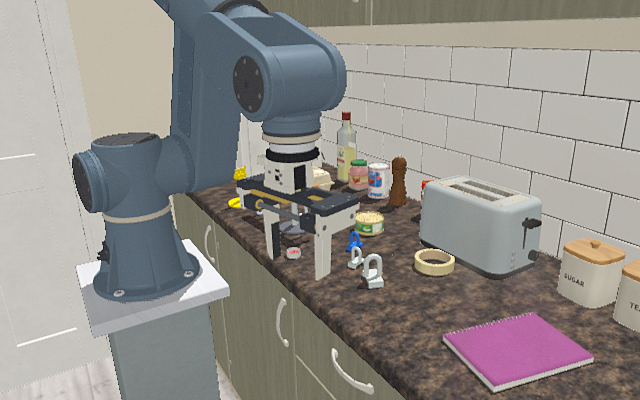

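The scene view shows the rail (orange, (246,262) to (328,207)) on the grey stand at about (302,245), with the yellow look-alike stand at (220,297). The side view shows the small steel saddle at (356,260), the blue one at (355,242), the big one at (373,272), the tape at (434,262), the tin at (368,222) and the tealight at (293,253).

Run:
```python
from h import *
np.set_printoptions(precision=4,suppress=True)
s=dict(np.load('scene0.npz'));d=dict(np.load('side0.npz'))
for n,uv,z in(('railA',(246,262),.14),('railB',(328,207),.14),('foot',(302,248),.012),('yel',(220,298),.012),('tin',(312,188),.04)):print(n,onz(s,uv,z))
for n,uv,z in(('small',(355,267),0),('big',(373,287),0),('blue',(354,250),0),('tape',(434,262),.02),('tealight',(293,253),.01),('tin',(369,217),.04)):print(n,onz(d,uv,z))
manip.set_joints([-1.408,-0.35,1.9,0,1.5,-.085])
manip.set_joints([-1.95,-0.6,2.1,0,1.6,-.085])
print(manip.sense()['eef_pos'],manip.sense()['clock'])
a=snap('scene','scene1.png');np.savez('scene1.npz',**a)
b=snap('side','side1.png');np.savez('side1.npz',**b)
cv2.imwrite('pics/both1.png',np.vstack([cv2.resize(x['pixels'][120:320,150:480,::-1],None,fx=1.5,fy=1.5) for x in(a,b)]))
```

```text
railA [0.379  0.2467 0.14  ]
railB [ 0.4459 -0.0509  0.14  ]
foot [0.4295 0.0481 0.012 ]
yel [0.3842 0.3404 0.012 ]
tin [ 0.6189 -0.0896  0.04  ]
small [ 0.4441 -0.2529  0.    ]
big [ 0.4225 -0.3533  0.    ]
blue [ 0.497  -0.1743  0.    ]
tape [ 0.5947 -0.3686  0.02  ]
tealight [ 0.3443 -0.1166  0.01  ]
tin [ 0.6102 -0.0897  0.04  ]
[-0.0207 -0.1782  0.4581] 2.0583
```

View pics/both1.png

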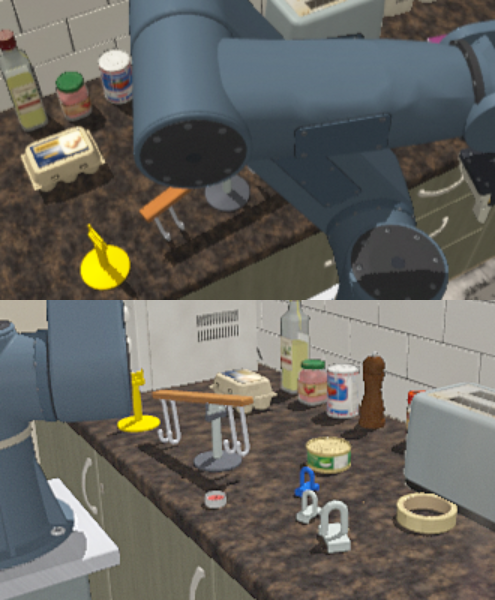

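The top crop shows the upper arm now hiding the scene view. The bottom crop shows the side view is clear: the rail runs from about (253,185) to (317,188), the stand foot is near (295,227), and the small saddle base is near (355,266).

Run:
```python
from h import *
np.set_printoptions(precision=4,suppress=True)
for f in('scene0','side1'):
    im=dict(np.load(f+'.npz'));hsv=cv2.cvtColor(im['pixels'],cv2.COLOR_RGB2HSV)
    m=cv2.inRange(hsv,(5,130,90),(20,255,255));n,l,st,c=cv2.connectedComponentsWithStats(m)
    for i in np.argsort(-st[1:,4])[:3]+1: print(f,st[i],c[i],np.median(hsv[l==i],0))
    box={'scene0':(200,330,235,350),'side1':(160,280,240,380)}[f]
    # contour of rail
    sub=np.zeros_like(m);r0,r1,c0,c1=box;sub[r0:r1,c0:c1]=m[r0:r1,c0:c1]
    cs=max(cv2.findContours(sub,0,1)[0],key=cv2.contourArea)
    print(cv2.approxPolyDP(cv2.convexHull(cs),2,True).reshape(-1,2).tolist())
a=np.load('scene0.npz')['pixels'][195:285,235:345,::-1]
b=np.load('side1.npz')['pixels'][175:285,245:385,::-1]
A=cv2.resize(a,(733,600),interpolation=2)[:, :]
cv2.imwrite('pics/c_scene.png',A)
cv2.imwrite('pics/c_side.png',cv2.resize(b,(763,600),interpolation=2))
```

```text
scene0 [ 243  200   86   68 1062] [284.8512 233.8908] [ 14. 173. 213.]
scene0 [279 133  12   8  68] [284.2794 136.8235] [  7.  227.5 199. ]
scene0 [292 128  12   8  62] [297.129 131.5  ] [ 12. 221. 210.]
[[327, 204], [326, 209], [250, 267], [244, 263], [243, 259], [322, 200]]
side1 [252 180  67  11 410] [284.7683 184.6659] [ 15. 149. 154.]
side1 [564 246  61  19 188] [593.4894 257.8404] [ 16. 149. 143.]
side1 [622 269  18  13  68] [630.4706 275.5294] [ 16.  154.5 130.5]
[[252, 181], [317, 185], [318, 188], [306, 190], [252, 185]]
```

View pics/c_scene.png

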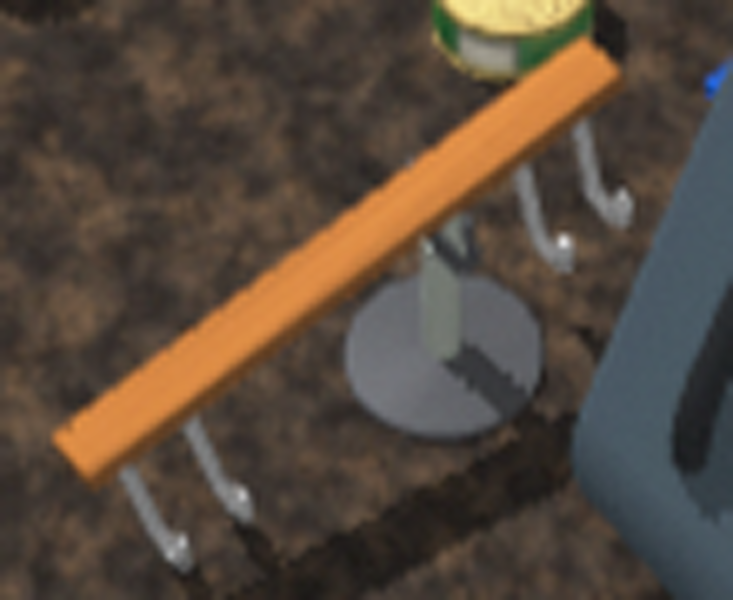

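View pics/c_side.png

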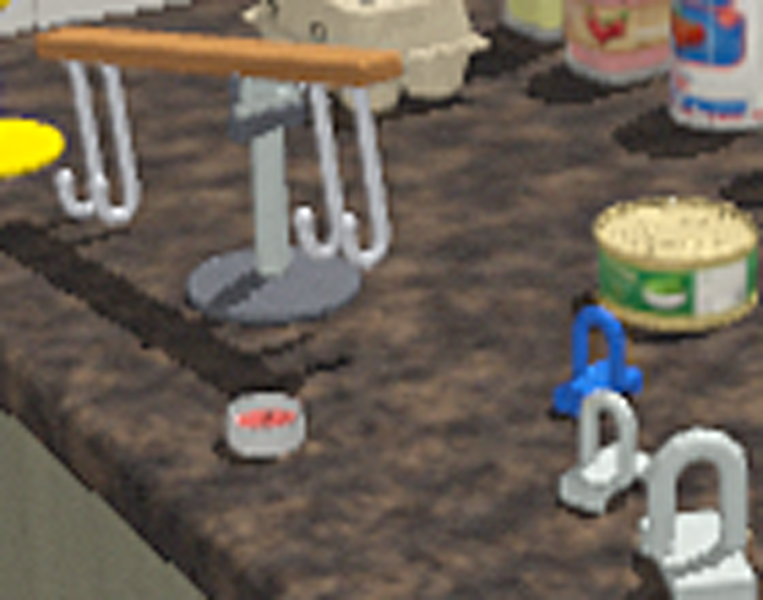

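The scene crop shows the rail top ends at full-image (246,264) and (325.5,203.4), with the foot centre near (301.5,248). The side crop shows the rail ends at (255.5,180.3) and (315,185.3), the foot centre near (295.3,226), and the small saddle with its eye top near (356,247).

```bash
cat >> h.py <<'E'
def down(yaw):  # tool z down, tool y (closing) at angle yaw in the world
    y=np.array([np.cos(yaw),np.sin(yaw),0]);z=np.array([0,0,-1.]);return np.c_[np.cross(y,z),y,z]
E
python3 - <<'E'
from h import *
np.set_printoptions(precision=4,suppress=True)
s=dict(np.load('scene0.npz'));d=dict(np.load('side1.npz'))
S=lambda x,y:(235+x/6.664-.4,195+y/6.664-.4)
D=lambda x,y:(245+x/5.45-.4,175+y/5.45-.4)
P=tri(s,S(75,458),d,D(57,29));Q=tri(s,S(603,56),d,D(382,56));F=tri(s,S(443,351),d,D(274,279))
print('P',P,'Q',Q,'foot',F,onz(s,S(443,351),.012),onz(d,D(274,279),.012))
v=P[0]-Q[0];print('len',np.linalg.norm(v),'yaw',np.arctan2(v[1],v[0]),'tilt',v[2]/np.linalg.norm(v))
manip.movep([.42,-.1,.42],down(1.7))
w=snap('wrist','wrist1.png');np.savez('wrist1.npz',**w);print(w['intrinsics'],w['view'],manip.sense()['clock'])
E
```

```text
P (array([0.4029, 0.2418, 0.1031]), np.float64(0.005751022414485078)) Q (array([ 0.4557, -0.0454,  0.1542]), np.float64(0.0036907440944701345)) foot (array([0.4386, 0.047 , 0.0053]), np.float64(0.0016190499971533553)) [0.4334 0.0494 0.012 ] [0.4324 0.0338 0.012 ]
len 0.2965217140063544 yaw 1.7525353147649332 tilt -0.172427137948209
[[309.7069   0.     316.069 ]
 [  0.     309.7069 196.3162]
 [  0.       0.       1.    ]] [[-0.1272  0.9919 -0.0014  0.1529]
 [ 0.9536  0.1227  0.2749 -0.4515]
 [ 0.2728  0.0336 -0.9615  0.3927]
 [ 0.      0.      0.      1.    ]] 4.1667
```

View pics/wrist1.png

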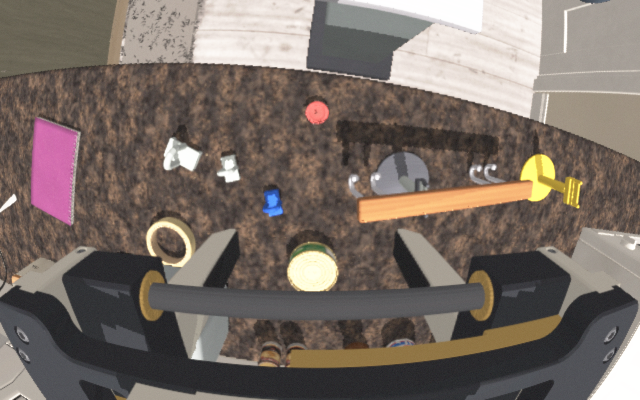

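The wrist view shows the rail from (361,211) to (531,186) over the stand foot at (400,178). The small saddle is at (228,167), the blue one at (273,202), the big one at (182,155), the tin at (313,268), the tape at (170,242) and the tealight at (317,112).

```bash
cat >> h.py <<'E'
YAW=1.7525;U=np.array([np.cos(YAW),np.sin(YAW),0])
def tilt(im=None,f=None):
    im=im or snap('side',f)
    m=cv2.inRange(cv2.cvtColor(im['pixels'],cv2.COLOR_RGB2HSV),(5,110,60),(22,255,255))
    k=np.zeros_like(m);k[150:215,235:345]=m[150:215,235:345]
    n,l,st,c=cv2.connectedComponentsWithStats(k);i=1+np.argmax(st[1:,4]);r=(l==i)
    cols=np.arange(st[i,0]+3,st[i,0]+st[i,2]-7);top=r.argmax(0)[cols]
    vx,vy,x,y=cv2.fitLine(np.c_[cols,top].astype(np.float32),cv2.DIST_HUBER,0,.01,.01).ravel()
    n=np.cross(ray(im,(x,y))[1],ray(im,(x+50*vx,y+50*vy))[1])
    return np.arctan(-n[:2]@U[:2]/n[2]),(int(st[i,0]),int(st[i,0]+st[i,2]))  # + = +y end up
E0=np.array([.403,.242,0])  # +y end at the start
def fing(s,z=.169): # s = distance of finger centre beyond starting end, along +u
    p=E0+s*U;p[2]=z;return p
E
python3 - <<'E'
from h import *
np.set_printoptions(precision=4,suppress=True)
print(tilt(dict(np.load('side1.npz'))))
manip.gripper_to(0)
R=down(YAW-np.pi/2)
manip.movep(fing(.05,.26),R); manip.movel(fing(.05),speed=.12)
print(manip.sense()['qpos'],tilt(f='side2.png'))
f0=manip.sense()['contact_force']
for s in (.03,.02,.015,.01,.005,0,-.005,-.01,-.015):
    manip.movel(fing(s),speed=.06);x=manip.sense();print(s,x['contact_force']-f0,tilt(),x['clock'])
manip.movel(fing(-.010),speed=.06);manip.sleep(.5);print(tilt(f='side3.png'),manip.sense()['clock'])
E
```

```text
(np.float64(-0.16978353464419246), (251, 319))
[0.5413 0.4361 1.9166 0.     0.7879 0.3597] (np.float64(-0.1716924064175027), (251, 319))
0.03 [-1.1301 -0.1995  0.6191] (np.float64(-0.17077877310257988), (252, 319)) 9.1167
0.02 [-0.7034 -0.6912  0.5199] (np.float64(-0.16817091285936242), (252, 319)) 9.4833
0.015 [-0.6565 -0.186  -0.1852] (np.float64(-0.16817091285936242), (252, 319)) 9.7833
0.01 [-0.7869 -0.2673  0.3079] (np.float64(-0.17519273481400752), (253, 320)) 10.0833
0.005 [-1.3741 -0.8681  0.2313] (np.float64(-0.1824287038797569), (253, 321)) 10.3833
0 [-0.5915 -0.6545  0.7701] (np.float64(-0.18668518919576021), (254, 322)) 10.6833
-0.005 [-0.9234 -0.6931 -0.8017] (np.float64(-0.18698533414251922), (255, 323)) 10.9833
-0.01 [-1.1204 -0.6584  0.0843] (np.float64(-0.20575288046562284), (256, 324)) 11.2833
-0.015 [ 0.1211 -0.0372  0.1413] (np.float64(-0.20651378213040447), (257, 325)) 11.5833
(np.float64(-0.20570836296644857), (257, 325)) 12.4333
```

```bash
cat > push.py <<'E'
from h import *
import sys
s,n,step=float(sys.argv[1]),int(sys.argv[2]),float(sys.argv[3])
t0=tilt()[0]
for i in range(n):
    s-=step
    manip.movel(fing(s+step),speed=.06);manip.movel(fing(s),speed=.04);manip.movel(fing(s+.006),speed=.06);manip.sleep(.4)
    t=tilt();print(round(s,4),t,round(manip.sense()['clock'],2))
    if t[0]>t0+.015: break
    t0=t[0]
for i in range(4): manip.sleep(.4);print(round(tilt()[0],3))
tilt(f=sys.argv[4]);print(manip.sense()['clock'])
E
python3 push.py -.015 6 .006 side4.png
```

```text
-0.021 (np.float64(-0.20627806088364298), (258, 327)) 13.73
-0.027 (np.float64(-0.2068319477360887), (259, 328)) 14.98
-0.033 (np.float64(0.04171122765041382), (259, 331)) 16.23
-0.162
-0.017
-0.049
-0.114
18.0833
```

Run:
```python
from h import *
for i in range(6): manip.sleep(.25);print(round(tilt()[0],3))
v=[];print(manip.sense()['clock'])
```

```text
-0.024
-0.039
-0.089
-0.077
-0.053
-0.052
19.8833
```

Run:
```python
from h import *
manip.movel(fing(-.033),speed=.03);manip.movel(fing(-.0348),speed=.02);manip.movel(fing(-.020),speed=.05)
for i in range(9): manip.sleep(.3);print(round(tilt()[0],3),end=' ')
v=tilt(f='side5.png');print(v,manip.sense()['clock'])
im=cv2.imread('pics/side5.png')[150:270,230:380];cv2.imwrite('pics/side5c.png',cv2.resize(im,None,fx=4,fy=4))
```

```text
0.014 -0.015 -0.016 -0.013 -0.016 -0.016 -0.016 -0.016 -0.016 (np.float64(-0.016180371037987404), (260, 332)) 24.1333
```

View pics/side5c.png

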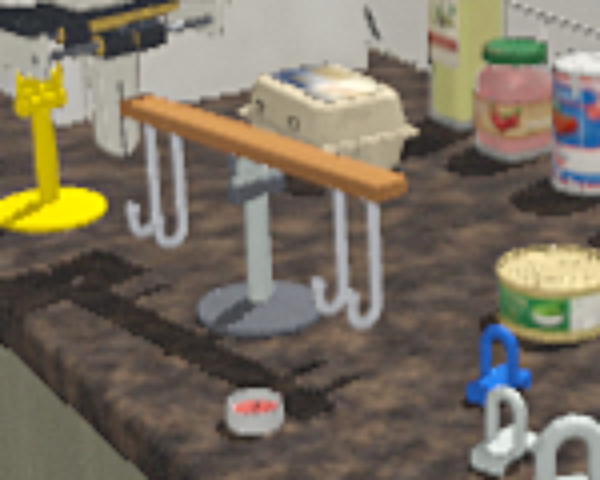

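The crop shows the rail level and free on the edge, with the fingers clear behind its far end. The stand foot centre is near crop (262,306), and the small saddle is at crop (500,435).

```bash
cat >> h.py <<'E'
def wray(im,uv):
    K=im['intrinsics'];q=(np.array(uv,float)-K[:2,2])/K[0,0];th=np.linalg.norm(q)
    dc=np.r_[q/max(th,1e-9)*np.sin(th),np.cos(th)];V=im['view'];return -V[:3,:3].T@V[:3,3],V[:3,:3].T@dc
def wonz(im,uv,z):
    c,d=wray(im,uv);return c+d*(z-c[2])/d[2]
def topdown(im,z,x0,x1,y0,y1,k=2000.): # rectified plan of plane z: rows = -x (x up), cols = -y (y left); k px per m
    X,Y=np.meshgrid(np.arange(x1,x0,-1/k),np.arange(y1,y0,-1/k),indexing='ij')
    V=im['view'];p=np.stack([X,Y,np.full_like(X,z)],-1)@V[:3,:3].T+V[:3,3]
    r=np.hypot(p[...,0],p[...,1]);s=im['intrinsics'][0,0]*np.arctan2(r,p[...,2])/r
    K=im['intrinsics'];return cv2.remap(im['pixels'],(p[...,0]*s+K[0,2]).astype(np.float32),(p[...,1]*s+K[1,2]).astype(np.float32),cv2.INTER_CUBIC)
E
python3 - <<'E'
from h import *
manip.movel(fing(-.010,.30),speed=.15);manip.gripper_to(.9)
manip.movep([.42,.03,.36],down(1.7));a=snap('wrist','wA.png');np.savez('wA.npz',**a)
print(tilt(),manip.sense()['clock'])
manip.movep([.44,-.25,.27],down(1.7));b=snap('wrist','wB.png');np.savez('wB.npz',**b)
print(tilt(f='side6.png'),manip.sense()['clock'])
A=topdown(a,.139,.34,.54,-.14,.26);A2=topdown(a,.012,.34,.54,-.14,.26)
B=topdown(b,.0,.36,.53,-.33,-.18,2600.)
C=np.zeros((600,800,3),np.uint8)
C[:300,:]=cv2.resize(A,(600,300)).shape and np.pad(cv2.resize(A,(600,300)),((0,0),(0,200),(0,0)))
C[300:,:400]=cv2.resize(A2[:,150:550],(400,300))[:300];B=cv2.resize(B,(int(B.shape[1]*300/B.shape[0]),300));C[300:,400:400+B.shape[1]]=B
cv2.imwrite('pics/comp.png',C[:,:,::-1])
E
```

```text
(np.float64(-0.015978752445929476), (260, 332)) 28.3417
(np.float64(-0.016761346646574273), (260, 332)) 29.575
```

View pics/comp.png

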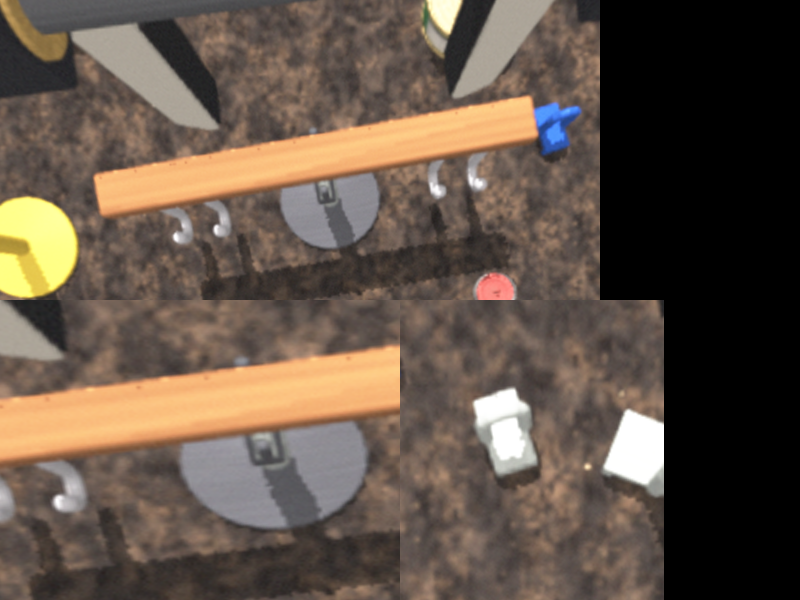

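The composite shows the rail top in plan at upper-left. In the lower-left plan, the stand foot is centred at about world (0.435, 0.048). In the lower-right, the small saddle sits at composite (508,432), slightly rotated, and the big one is at (640,450).

Run:
```python
from h import *
np.set_printoptions(precision=4,suppress=True)
a=dict(np.load('wA.npz'));b=dict(np.load('wB.npz'))
A=topdown(a,.139,.34,.54,-.14,.26);m=cv2.inRange(cv2.cvtColor(A,cv2.COLOR_RGB2HSV),(5,130,90),(20,255,255))
c=max(cv2.findContours(m,0,1)[0],key=cv2.contourArea);r=cv2.minAreaRect(c);w=lambda q:np.array([.54-q[1]/2000,.26-q[0]/2000])
bx=np.array([w(q) for q in cv2.boxPoints(r)]);print('rail',w(r[0]),np.array(r[1])/2,r[2],bx)
A2=topdown(a,.012,.34,.54,-.14,.26);h=cv2.cvtColor(A2,cv2.COLOR_RGB2HSV)
m=cv2.inRange(h,(100,15,50),(130,90,160));m[:250]=0
m=cv2.morphologyEx(m,cv2.MORPH_CLOSE,np.ones((9,9)));m=cv2.morphologyEx(m,cv2.MORPH_OPEN,np.ones((9,9)))
c=max(cv2.findContours(m,0,1)[0],key=cv2.contourArea).reshape(-1,2);c=cv2.convexHull(c).reshape(-1,2)
p=np.array([w(q) for q in c]);p=p[p[:,0]<.425]
from scipy.optimize import least_squares
s=least_squares(lambda v:np.hypot(*(p-v).T)-.048,[.435,.048],loss='soft_l1',f_scale=.0005);print('stand',s.x,len(p),np.abs(s.fun).mean())
x=topdown(b,.011,.41,.49,-.28,-.22,6500.);y=topdown(b,.047,.41,.49,-.28,-.22,6500.)
cv2.imwrite('pics/sad.png',np.hstack([x,y])[:,:,::-1]);print(x.shape)
```

```text
rail [0.4278 0.0485] [ 20.8035 296.1354] 80.80975341796875 [[ 0.4144  0.1963]
 [ 0.4617 -0.096 ]
 [ 0.4411 -0.0994]
 [ 0.3938  0.193 ]]
stand [ 0.4216 -0.0055] 9 0.004077331146440685
(521, 391, 3)
```

View pics/sad.png

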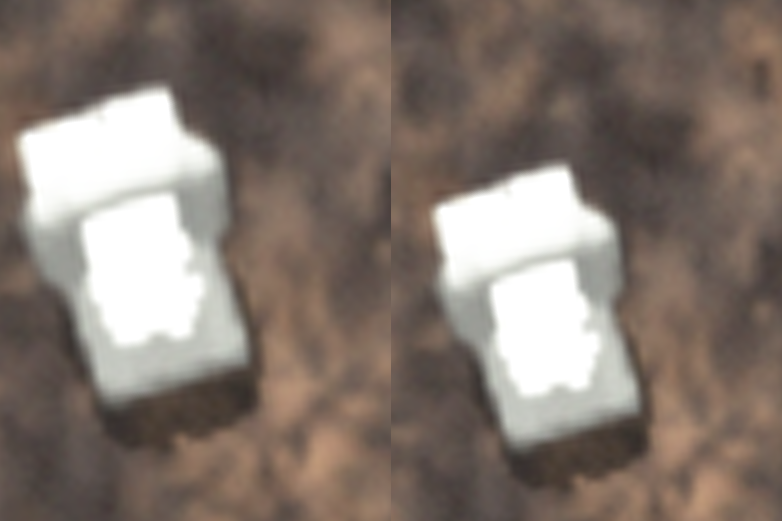

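The zoom shows the small saddle with plate corners (left half, z=0.011) at (18,135), (168,87), (248,360) and (105,405). That puts its centre at about (0.452,-0.241) with its x axis at yaw 0.296.

Run:
```python
from h import *
a=dict(np.load('wA.npz'))
A=topdown(a,.139,.34,.54,-.14,.26)
M=cv2.getRotationMatrix2D((424,208),0,1)
# profile across rail: average along the rail near the edge, x' = across coordinate (mm) about (.4367,.048)
nx=np.array([np.sin(YAW),-np.cos(YAW)]);u=U[:2]
ts=np.arange(-24,24.1,1);ss=np.r_[np.arange(-.03,.031,.001)]
P=np.array([.4367,.048])+ts[:,None,None]/1000*nx+ss[None,:,None]*u
v=cv2.remap(A,((.26-P[...,1])*2000).astype(np.float32),((.54-P[...,0])*2000).astype(np.float32),1).mean(1)
for t,q in zip(ts,v): print(int(t),q.astype(int),end=';')
print(a['view'], -a['view'][:3,:3].T@a['view'][:3,3])
```

```text
-24 [139 137 142];-23 [140 138 144];-22 [141 139 145];-21 [143 141 146];-20 [145 144 148];-19 [145 141 145];-18 [137 124 120];-17 [129  98  81];-16 [133  90  63];-15 [157 105  70];-14 [193 128  85];-13 [224 151 100];-12 [238 167 110];-11 [242 173 114];-10 [242 174 114];-9 [244 176 116];-8 [247 182 120];-7 [249 188 123];-6 [250 192 126];-5 [251 195 128];-4 [251 196 129];-3 [251 194 128];-2 [251 193 127];-1 [251 192 127];0 [251 193 128];1 [251 196 129];2 [252 199 131];3 [252 200 131];4 [252 197 130];5 [250 192 126];6 [249 186 123];7 [247 182 120];8 [247 181 119];9 [248 184 121];10 [249 187 124];11 [249 188 124];12 [249 186 123];13 [243 175 117];14 [199 141 102];15 [133 104  88];16 [112  96  86];17 [112  96  87];18 [113  96  86];19 [113  95  85];20 [112  94  84];21 [111  94  83];22 [111  94  83];23 [111  93  82];24 [108  91  81];[[-0.12824458  0.99174197 -0.00108919  0.02363847]
 [ 0.95356666  0.12360967  0.27464754 -0.4510323 ]
 [ 0.27251413  0.03418344 -0.96154435  0.33050419]
 [ 0.          0.          0.          1.        ]] [0.34305381 0.02101093 0.44169509]
```

Run:
```python
from h import *
np.set_printoptions(precision=3,suppress=True)
sx,sy,ys=.452,-.2408,.296
manip.gripper_to(.35,grip_force=15)
manip.movep([sx,sy,.17],down(ys));manip.movel([sx,sy,.101],speed=.08)
manip.gripper_to(0,grip_force=15);s=manip.sense();print('gap',s['finger_gap'],s['grasp_force'],s['eef_pos'],s['clock'])
manip.movel([sx,sy,.30],speed=.15)
ex,ey=.4368,.048;R=down(YAW-np.pi/2)
manip.movep([ex,ey,.29],R);manip.sleep(.3)
s=manip.sense();print('gap',s['finger_gap'],s['eef_pos'],tilt(),s['clock'])
im=snap('side','hover.png')
cv2.imwrite('pics/hc.png',cv2.resize(im['pixels'][120:260,230:400,::-1],None,fx=4,fy=4))
```

```text
gap 0.0830455133215581 14.998943553655408 [ 0.452 -0.241  0.101] 33.3667
gap 0.0806977981810047 [0.437 0.047 0.29 ] (np.float64(-0.016761346646574273), (260, 332)) 36.2583
```

View pics/hc.png

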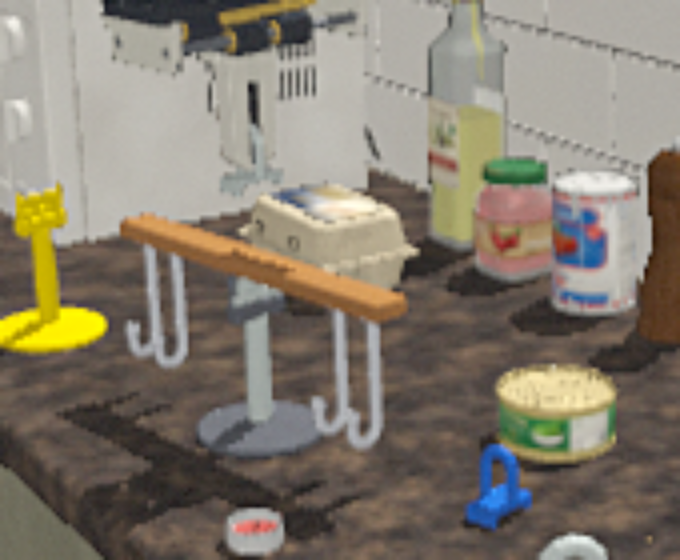

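The crop shows the saddle held upright over the rail at crop (252,182), the column at crop (258,360), and the rail still level.

Run:
```python
from h import *
im=dict(np.load('side1.npz'))
print('col',proj(im,[.4368,.048,.06]),'obs 294.1',' saddle',proj(im,[.4368,.048,.198]),'obs',230+252/4-.4,120+182/4-.4)
im=snap('side');d=proj(im,[.4368,.058,.06])-proj(im,[.4368,.048,.06]);e=proj(im,[.4468,.048,.06])-proj(im,[.4368,.048,.06]);print('px/cm y',d,'x',e)
```

```text
col [293.18474286 208.83447624] obs 294.1  saddle [291.13490692 163.44856215] obs 292.6 165.1
px/cm y [-1.61919709 -1.005597  ] x [ 2.98417228 -0.70394651]
```

Run:
```python
from h import *
np.set_printoptions(precision=3,suppress=True)
x,y=.4368,.048
print(manip.movel([x,y,.245],speed=.06,until_force=4),manip.sense()['eef_pos'])
print(manip.movel([x,y,.2355],speed=.02,until_force=4))
s=manip.sense();print(s['eef_pos'],s['contact_force'],tilt(),s['clock'])
```

```text
False [0.437 0.048 0.245]
False
[0.437 0.048 0.235] [-0.648  0.172 -0.367] (np.float64(-0.033057231733413746), (289, 332)) 37.9333
```

Run:
```python
from h import *
x,y=.4368,.048
manip.gripper_to(.3);manip.sleep(.3);manip.movel([x,y,.33],speed=.06)
manip.movep([.40,-.15,.38],down(1.7));manip.sleep(1.)
print(tilt(),manip.sense()['clock']);manip.sleep(.5);print(tilt(f='fin.png'))
a=snap('wrist','finw.png');np.savez('finw.npz',**a)
s=cv2.imread('pics/fin.png')[130:260,230:400];s=cv2.resize(s,None,fx=2.3,fy=2.3)
t=cv2.resize(topdown(a,.139,.39,.49,0,.1,3000.)[:,:,::-1],(299,299))
cv2.imwrite('pics/finc.png',np.hstack([s,t]))
```

```text
(np.float64(-0.017276861420190547), (291, 332)) 43.3667
(np.float64(-0.017276861420190547), (291, 332))
```

View pics/finc.png

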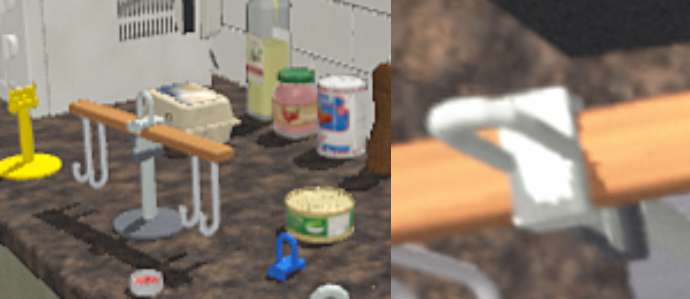

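The final picture shows the saddle seated flat astride the level rail above the column, with its plate at crop (545,160), about 0.5 mm from the edge middle along the rail. Nothing is touching it, so I'm handing it in.

```bash
python3 -c "
from h import *
print(workorder.sign_off())"
```

```text
the job is handed in; nothing more can be done
None
```

The job is handed in at about 44 s: the rail balanced level on the edge untouched, the saddle sits astride it above the edge with the rail still within about 0.02 rad of level, and the tin, tape and tealight were left alone; the sign-off gave no verdict.

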